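Find the secret catch and open the paint chest's drawer

ROBOT

A 6-joint arm with a two-finger parallel gripper is mounted at the origin on the work surface. World frame = base frame: x ahead of the robot, y to its left, z up, the work surface at z = 0. Lengths are in mm, angles in degrees, forces in N, time in s.
With the tool pointing down it reaches from about 350 to 850 mm from the base axis. Payload 8.1 kg.
Tool frame: the origin (TCP) lies between the finger pads; the fingertips stand 22 mm ahead of it and the grasp point (between the pads) lies 3 mm ahead of it; z points along the fingers, y is the direction in which the jaws open and shut (so a half turn about z gives the same grasp; the last joint's range is limited). The gripper opens to 85 mm and grips with 20 to 120 N. Pads are 22 mm wide; open, the fingers measure 114 mm over their backs; the gripper's body (76 mm by 85 mm) begins 54 mm behind the grasp point. The pads swing forward as they close: fully open they stand 13 mm farther back than shut.
Start: joints at [64.664, 7.471, 85.268, -0, 87.261, -4.893], TCP at [209.545, 562.224, 253.292] pointing down, gripper open.
Joint ranges: [-169.43, 169.43], [-51.17, 129.36], [1.28, 143.12], [-76.62, 256.62], [0, 156.53], [-152.29, 152.29]. Speed limits (degrees/s): [136.94, 136.94, 159.86, 180, 180, 180].

INTERFACE

Orientations are given as [roll, pitch, yaw] about the fixed x, y, z axes, in that order (R = Rz(yaw) Ry(pitch) Rx(roll)).
In Python, from bench import r gives the robot as it stands.
- The arm moves only by the tool drive_tool, never from a script. Its argument "moves" is a list of rows, each a list of 2 entries, a list of its own where there are three numbers: the shift along the world's x, y, z in mm, then the turn about the world's z in degrees. A call has exactly 8 rows; each row is the pose to reach, as a shift and turn from the pose commanded when the call began; what a row does not reach only later rows make up. A row lasts 1/12 s, in which the tool goes at most 41.7 mm and 7.16 degrees, less where a joint would pass 70% of its speed; a pose out of reach is approached as far as the arm can. A call with a gripper value outside its range is refused whole. "fingers" is the finger opening in mm, from 0 to 85.4, set as the call begins (left out, the last holds). The fingers move at their own pace and stop on an object; "squeeze" is the grip in N (left out, the last holds). Time passes only in rows, so rows that repeat a pose let the fingers close, or fill a call up. It gives the time, the measured TCP pose, the force and the opening at its end, in the units of the state.
- r.sense(): the state, without advancing time (a new reading comes with each control period).
- r.snapshot(name): name is "side" or "top" or "wrist"; returns a dict with "pixels" (480x640x3 uint8, red, green, blue), "camera_matrix" (3x3 intrinsics, pixels), "xyz" and "orientation" of the camera in the world. Camera axes: x right, y down, z forward; pixel columns grow to the right and rows downward; lengths in mm; the calibration is good to about 2 mm. A picture is of the moment at which its call begins. There is no depth.
- r.hand_in(): hands the job in, once; it reports no verdict.
The state is a dict: "time": time; "joint_pos": joint angles; "qd": joint speeds; "joint_efforts": joint torques, N m; "tool_pos": TCP position; "tcp_rot": TCP orientation; "ft_force": force on the tool from outside, world axes, zero at the start; "wrist_torque": the same for the moment, N m; "finger_gap": finger opening in mm.
Only numpy, scipy, OpenCV 4.12 (cv2) and the standard library are available. Lean on these libraries where they do the work, as an engineer would, in place of code of your own. Each camera call takes 0.05 s, during which the arm holds its last target.

TASK

The drawer of the blue paint chest is locked by a secret catch: one stretch of the red ledge along the chest's top front edge, looking just like the rest, gives way when pressed. Feel your way lightly along the ledge with closed fingertips until they drop in, press the catch down until the drawer pops out, then take the drawer by its dark upright pull and draw it fully open and let go. Be gentle with the ledge, and leave the mug, the pumpkin and the paint tubes where they stand.

Things in the scene. Friction and masses are not known exactly. Their poses are not given: they have to be found in the camera images.
- chest: Blue wooden chest fixed to the table, 180 (x) x 370 (y) x 104 mm high, with a light wooden lid. Origin: centre of its underside; x points from its front to its back (the front, with the drawer, faces -x, towards the robot), y to its left, z up. Its lid is 12 mm thick, its top 104 mm above the table.
- ledge: Red ledge in a notch of the lid along the top front edge, 150 mm long in y. Origin: middle of its upper surface, 92 mm above the table, 27 mm behind the chest's front face; axes as the chest's. In x: a fixed 6 mm rim at the very front, then a band 42 mm wide centred on the origin. The lid bounds it behind and at both ends, 12 mm higher; the front is open. More than 25 N on it is too rough.
- ledge_left (a point): Left (+y) end of the band, on its surface, 75 mm from the middle. Somewhere in the band hides the catch: a stretch 36 mm long in y and the full 42 mm wide, level with the rest and of the same colour, its centre anywhere within 53 mm of the ledge's middle in y, different each time; to be found only by touch.
- ledge_right (a point): Right (-y) end of the band, likewise. The catch sinks straight down on a light spring (2 to 3 N to start, 4 to 6 N fully down at 11 mm) and rises when let go; the rest is firm, on rubber (gives 0.07 mm per N). The drawer is freed when the catch is 7 to 8 mm down. Fingertips that sink in with it stand in a recess, the firm ledge forming upright walls to either side in y.
- drawer (a joint): How far the drawer is out, m: 0 shut and latched, 0.09 fully open. Once freed, a spring pushes it out by itself to about 0.035; from there it slides with 1 to 2 N of drag and stays where left. It moves to the chest's -x. Drawer front 204 mm wide, from 12 to 68 mm above the table.
- pull (a point): The grasp point on the drawer's pull: a dark wooden upright tab, 16 (x) x 20 (y) x 42 mm (z), 44 to 86 mm above the table, centred 30 mm in front of the drawer's face; the point is on the tab's axis, 68 mm above the table, and moves with the drawer. Take it from above, fingers on its side faces (+-y of the chest). Axes as the chest's.
- mug: White mug, 76 mm across, 85 mm high, origin at the centre of its underside. Stands left (+y) of the chest.
- pumpkin: Small orange pumpkin, 92 mm across, 95 mm high with its stem, origin at its underside. Stands right (-y) of the chest.
- green_tube: Green and white paint tube standing on its black cap, 44 mm wide, 107 mm high, origin at its underside. Stands on the chest's lid, towards the back.
- pink_tube: Pink and white paint tube standing on its black cap, 44 mm wide, 117 mm high, origin at its underside. Stands on the chest's lid, towards the back.

How it is judged (in metres and radians):
On the way:
1. the catch is pressed and the drawer has popped out between 25 and 60 mm (value of joint drawer between 0.025 and 0.06 m), for 0.2 s.
At the end, for the whole second after the job is handed in: the drawer is at rest, at least 80 mm of its 90 mm out, and the mug, the pumpkin and both tubes are within 30 mm of where they stood (value of joint drawer above 0.08 m and velocity of joint drawer below 0.01 m/s and distance of each of mug, pumpkin, green_tube, pink_tube from where it was at the start of the episode below 0.03 m); the robot touches nothing.
It fails at once if the ledge or its catch is pressed with more than 25 N (contact force between any of the fingers, the arm and ledge above 25 N).
It fails at once if the mug is shoved more than 30 mm or knocked over (distance of mug from where it was at the start of the episode above 0.03 m or angle between mug's own z axis and vertical above 0.5 rad).
It fails at once if the pumpkin is shoved more than 30 mm or knocked over (distance of pumpkin from where it was at the start of the episode above 0.03 m or angle between pumpkin's own z axis and vertical above 0.5 rad).
It fails at once if the green tube is shoved more than 30 mm or knocked over (distance of green_tube from where it was at the start of the episode above 0.03 m or angle between green_tube's own z axis and vertical above 0.5 rad).
It fails at once if the pink tube is shoved more than 30 mm or knocked over (distance of pink_tube from where it was at the start of the episode above 0.03 m or angle between pink_tube's own z axis and vertical above 0.5 rad).
It also fails if it takes over 58 s, if anything falls off the work surface, if the arm or the gripper's body presses on something with over 40 N, if the wrist force passes 120 N, or if a joint passes its speed limit or range.

## Working session

There is one attempt and no reset: what is moved stays moved. The work goes in short steps, Python scripts to look and compute and a tool call to move; the robot and the scene stay as the last step left them, time stands still between calls to the robot, and variables do not carry over. Pictures are saved under pics/ and viewed, and the job is handed in when it is done.

Besides the shell and the picture viewer there is one more tool, called after "Request:" as name([rows], argument=value, ...), one row to a line, values as JSON. drive_tool: Moves the arm, as the interface text tells. Its arguments: {"type":"object","properties":{"moves":{"type":"array","items":{"type":"array"}},"fingers":{"type":"number"},"squeeze":{"type":"number"}},"required":["moves"]}

```bash
ls; mkdir -p pics; cat > h.py <<'E'
from bench import r
import cv2, numpy as np, json
def snap(n,f):
    s=r.snapshot(n); cv2.imwrite('pics/'+f,cv2.cvtColor(s['pixels'],cv2.COLOR_RGB2BGR)); return s
E
python3 - <<'E'
from h import *
print(r.sense())
for n in ['side','top','wrist']:
    s=snap(n,n+'0.png'); print(n,s['camera_matrix'],s['xyz'],s['orientation'])
    np.savez('pics/'+n+'0.npz',**{k:np.array(v) for k,v in s.items()})
E
```

```text
pics
{'time': 0.0, 'joint_pos': array([ 6.46645025e+01,  7.51475290e+00,  8.53296751e+01, -2.57395810e-03,
        8.72602802e+01, -4.89307244e+00]), 'qd': array([-0.07773545,  0.12654135,  0.02259343,  0.00683683,  0.06849198,
       -0.06949607]), 'joint_efforts': array([ 1.09252476e-03, -5.69419527e+01, -5.00542867e+01, -4.03195872e-04,
        1.54509838e-02,  2.23633413e-05]), 'tool_pos': array([209.33650433, 561.75877229, 252.24429063]), 'tcp_rot': array([-1.79895454e+02, -6.36982302e-03,  1.59557695e+02]), 'ft_force': array([ 0.33065953, -0.53001779,  0.12889342]), 'wrist_torque': array([-0.01707444,  0.03250113,  0.01884125]), 'finger_gap': 85.3216856904392}
side [[514.34414198   0.         321.76416733]
 [  0.         514.34414198 238.96722132]
 [  0.           0.           1.        ]] [ 136.29033902 -792.4044893   738.04129337] [-124.39163163   -0.91958415  -32.05175769]
top [[580.16329654   0.         315.66865986]
 [  0.         580.16329654 245.88998012]
 [  0.           0.           1.        ]] [ 462.34392995    6.68580012 1212.95903077] [-170.5306347     1.88508482  -89.25254459]
wrist [[384.29268798   0.         321.32751833]
 [  0.         384.29268798 246.19686305]
 [  0.           0.           1.        ]] [143.56789254 586.20797087 373.81462595] [1.63837412e+02 9.01429217e-02 6.95217624e+01]
```

View pics/top0.png

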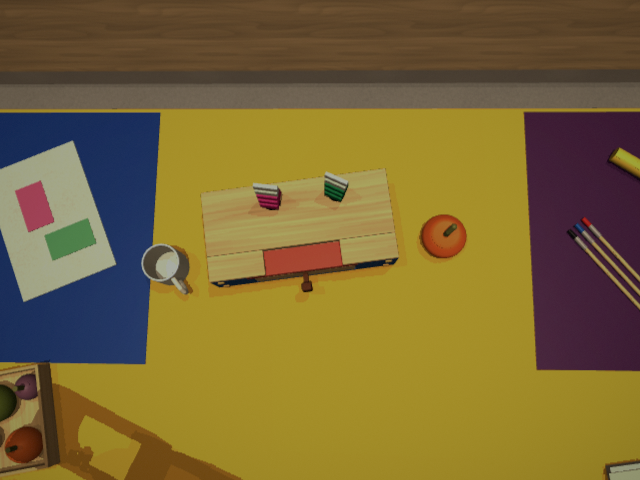

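View pics/side0.png

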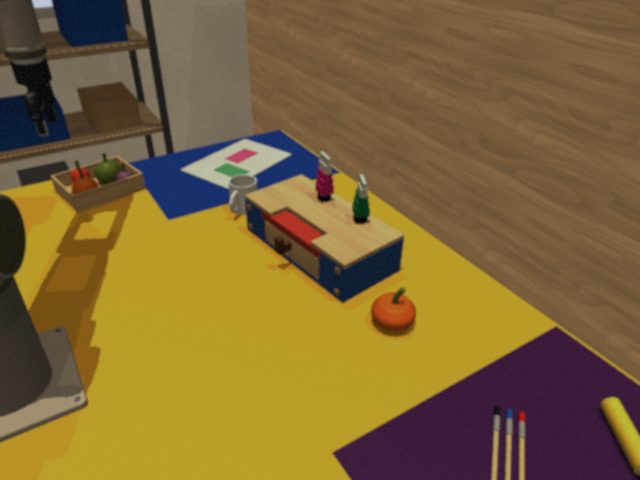

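The top view shows the ledge as a red strip at about (264–342, 240–275), the pull at (307,286), the mug at (165,264), the pumpkin at (444,236) and the tubes at (267,196) and (335,187). The side view agrees. Next I measure.

```bash
cat >> h.py <<'E'
from scipy.spatial.transform import Rotation as Ro
def ray(s,uv,z):
    K=np.array(s['camera_matrix']);R=Ro.from_euler('xyz',np.array(s['orientation']),degrees=True).as_matrix()
    uv=np.atleast_2d(uv).astype(float); d=(R@np.linalg.inv(K)@np.c_[uv,np.ones(len(uv))].T).T
    c=np.array(s['xyz']); t=(z-c[2])/d[:,2]; return c+t[:,None]*d
E
python3 - <<'E'
from h import *
for n,box in [('top',(200,350,225,285)),('side',(255,340,200,260))]:
    s=dict(np.load(f'pics/{n}0.npz')); im=s['pixels']; hsv=cv2.cvtColor(im,cv2.COLOR_RGB2HSV)
    m=(((hsv[...,0]<6)|(hsv[...,0]>174))&(hsv[...,1]>150)&(hsv[...,2]>110)).astype(np.uint8)
    z=np.zeros_like(m);x0,x1,y0,y1=box;z[y0:y1,x0:x1]=m[y0:y1,x0:x1]
    c=max(cv2.findContours(z,0,2)[0],key=cv2.contourArea)
    print(n,cv2.contourArea(c))
    P=ray(s,c[:,0,:],92)[:,:2]
    rect=cv2.minAreaRect(P.astype(np.float32)); print(rect); print(cv2.boxPoints(rect))
s=dict(np.load('pics/top0.npz'));
im=s['pixels'][150:310,190:410]; cv2.imwrite('pics/topc.png',cv2.resize(im[...,::-1],None,fx=3.6,fy=3.6,interpolation=cv2.INTER_CUBIC))
print('pull',ray(s,[307,286],86),'lid', ray(s,[[202,192],[386,169],[397,261],[209,281]],104))
E
```

```text
top 1705.0
((624.0077514648438, 71.52046203613281), (47.538719177246094, 149.35572814941406), 8.131224632263184)
[[589.91486  142.08562 ]
 [611.03986   -5.768603]
 [658.10065    0.955307]
 [636.97565  148.80952 ]]
side 640.5
((623.6361083984375, 74.85028076171875), (50.40804672241211, 147.99169921875), 7.817899703979492)
[[588.601     144.72998  ]
 [608.7316     -1.8861814]
 [658.6712      4.970581 ]
 [638.5406    151.58675  ]]
pull [[570.54400057  62.09676805  86.        ]] lid [[ 753.52305879  272.48658251  104.        ]
 [ 801.87861146  -91.3441228   104.        ]
 [ 618.66710517 -111.15525877  104.        ]
 [ 576.62298856  250.81381514  104.        ]]
```

View pics/topc.png

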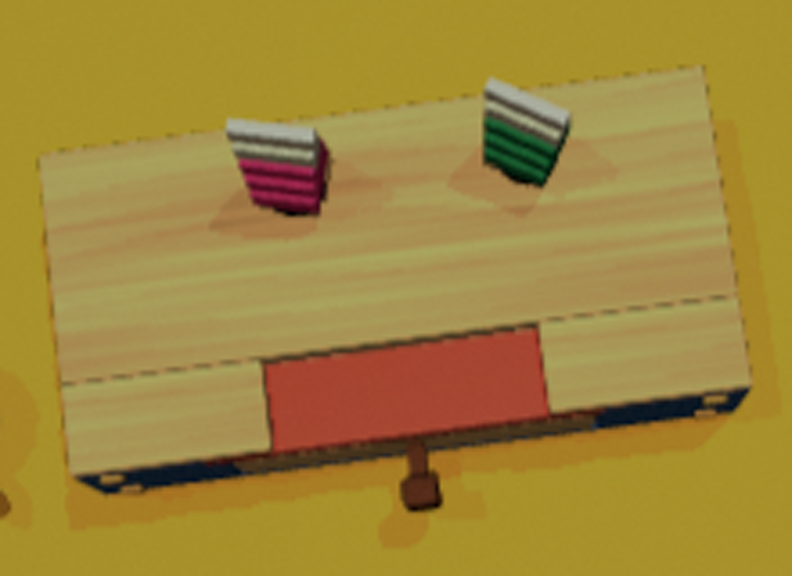

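Both views give the ledge as about 48 × 149 mm, which matches the 48 × 150 mm given. Its yaw is about 8.1°, and the band origin is near (627, 72.4). I'll probe with the pads' 22 mm width along the ledge, so the tool yaw should be about 98.1° with the fingers shut.

Request:
drive_tool([
  [[25,-30,0],-7],
  [[52,-63,0],-14],
  [[80,-95,0],-21],
  [[105,-127,0],-28],
  [[130,-158,0],-35],
  [[155,-190,0],-42],
  [[180,-220,0],-49],
  [[200,-250,0],-56],
], fingers=0, squeeze=40)

```text
time: 0.82
tool_pos: [410.7, 310.3, 253.1]
tcp_rot: [180.0, 0.0, 103.2]
ft_force: [0.5, -0.4, -0.7]
finger_gap: 0.1
```

Request:
drive_tool([
  [[24,-31,0],-2],
  [[49,-63,0],-4],
  [[74,-95,0],-5.4],
  [[99,-127,0],-5.4],
  [[124,-159,0],-5.4],
  [[149,-191,0],-5.4],
  [[174,-223,0],-5.4],
  [[200,-256,0],-5.4],
])

```text
time: 1.48
tool_pos: [610.0, 54.7, 252.9]
tcp_rot: [-180.0, -0.0, 98.2]
ft_force: [0.9, 0.2, 0.1]
finger_gap: 0.1
```

Request:
drive_tool([
  [[12,-16,-15],0],
  [[24,-31,-35],0],
  [[24,-31,-60],0],
  [[24,-31,-85],0],
  [[24,-31,-105],0],
  [[24,-31,-117],0],
  [[24,-31,-123],0],
  [[24,-31,-123],0],
])

```text
time: 2.15
tool_pos: [632.4, 25.6, 128.7]
tcp_rot: [-179.8, -0.0, 98.2]
ft_force: [-1.0, -0.6, -0.2]
finger_gap: -0.1
```

```bash
python3 - <<'E'
from h import *
s=snap('top','top1.png');s2=snap('side','side1.png'); t=r.sense(); print(t['tool_pos'],t['tcp_rot'],t['ft_force'],t['time'])
a=s['pixels'][150:310,190:410];b=s2['pixels'][150:310,230:450]
f=lambda q:cv2.resize(q[...,::-1],None,fx=1.8*1.9,fy=1.8*1.9,interpolation=cv2.INTER_CUBIC)[:,:]
cv2.imwrite('pics/both1.png',np.vstack([f(a)[:300],f(b)[:300]]))
cv2.imwrite('pics/b1.png',f(b)); cv2.imwrite('pics/a1.png',f(a))
E
```

```text
[633.95829716  25.63292255 131.51087703] [1.79918900e+02 1.33097176e-02 9.81723791e+01] [-0.11593068  0.81292613  0.94012588] 2.25
```

View pics/b1.png

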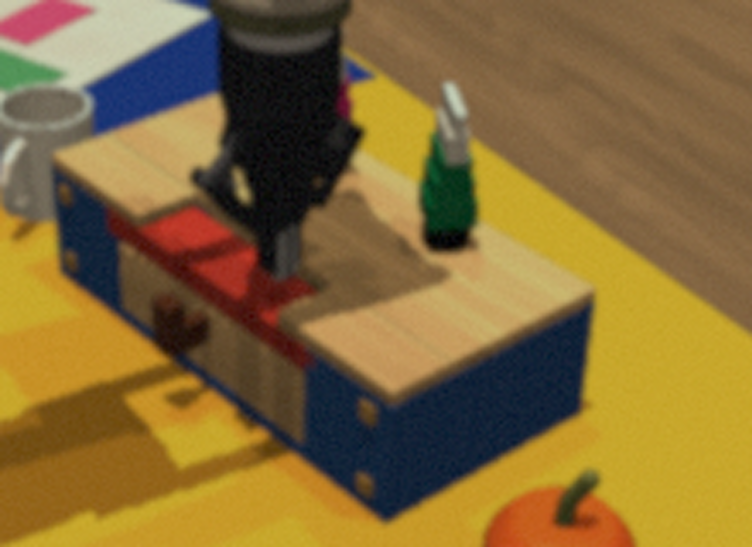

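The side view shows the closed tips hovering over the right part of the ledge, clear of the tubes. I'll lower gently to find contact.

Request:
drive_tool([
  [[0,0,-4],0],
  [[0,0,-8],0],
  [[0,0,-11],0],
  [[0,0,-13],0],
  [[0,0,-14],0],
  [[0,0,-14.5],0],
  [[0,0,-15],0],
  [[0,0,-15],0],
])

```text
time: 2.92
tool_pos: [633.3, 25.5, 115.3]
tcp_rot: [-180.0, -0.0, 98.2]
ft_force: [0.3, -0.1, -0.5]
finger_gap: 0.4
```

Request:
drive_tool([
  [[0,0,-0.2],0],
  [[0,0,-0.4],0],
  [[0,0,-0.6],0],
  [[0,0,-0.8],0],
  [[0,0,-1],0],
  [[0,0,-1],0],
  [[0,0,-1],0],
  [[0,0,-1],0],
])

```text
time: 3.58
tool_pos: [633.3, 25.5, 114.3]
tcp_rot: [180.0, -0.0, 98.2]
ft_force: [-0.4, -0.4, 0.7]
finger_gap: -0.0
```

Request:
drive_tool([
  [[0,0,-0.1],0],
  [[0,0,-0.2],0],
  [[0,0,-0.3],0],
  [[0,0,-0.4],0],
  [[0,0,-0.5],0],
  [[0,0,-0.5],0],
  [[0,0,-0.5],0],
  [[0,0,-0.5],0],
])

```text
time: 4.25
tool_pos: [633.4, 25.5, 114.0]
tcp_rot: [180.0, 0.0, 98.2]
ft_force: [-1.9, 0.4, 3.6]
finger_gap: -0.4
```

Request:
drive_tool([
  [[0,0,-0.1],0],
  [[0,0,-0.2],0],
  [[0,0,-0.3],0],
  [[0,0,-0.4],0],
  [[0,0,-0.5],0],
  [[0,0,-0.5],0],
  [[0,0,-0.5],0],
  [[0,0,-0.5],0],
])

```text
time: 4.92
tool_pos: [633.4, 25.5, 113.7]
tcp_rot: [180.0, 0.0, 98.2]
ft_force: [-3.0, -0.1, 5.8]
finger_gap: -0.2
```

At s = −48 mm the ledge is firm: 5.8 N, growing at about 5 N per commanded mm. I'll hop along in 12 mm steps at this light level.

Request:
drive_tool([
  [[0,0,2.5],0],
  [[-0.9,6,3],0],
  [[-1.7,11.9,2.5],0],
  [[-1.7,11.9,1],0],
  [[-1.7,11.9,0.2],0],
  [[-1.7,11.9,-0.3],0],
  [[-1.7,11.9,-0.3],0],
  [[-1.7,11.9,-0.3],0],
])

```text
time: 5.58
tool_pos: [631.6, 37.3, 112.8]
tcp_rot: [-180.0, 0.0, 98.2]
ft_force: [0.4, -0.0, 0.7]
finger_gap: -0.0
```

Request:
drive_tool([
  [[0,0,2.5],0],
  [[-0.9,6,3],0],
  [[-1.7,11.9,2.5],0],
  [[-1.7,11.9,1],0],
  [[-1.7,11.9,0.2],0],
  [[-1.7,11.9,0],0],
  [[-1.7,11.9,0],0],
  [[-1.7,11.9,0],0],
])

```text
time: 6.25
tool_pos: [629.9, 49.2, 112.9]
tcp_rot: [-180.0, 0.0, 98.2]
ft_force: [-0.1, 1.0, 0.9]
finger_gap: 0.3
```

Request:
drive_tool([
  [[0,0,2.5],0],
  [[-0.9,6,3],0],
  [[-1.7,11.9,2.5],0],
  [[-1.7,11.9,1],0],
  [[-1.7,11.9,0.2],0],
  [[-1.7,11.9,0],0],
  [[-1.7,11.9,0],0],
  [[-1.7,11.9,0],0],
])

```text
time: 6.92
tool_pos: [628.4, 61.9, 113.6]
tcp_rot: [180.0, -0.0, 98.2]
ft_force: [-3.0, 2.7, 4.7]
finger_gap: 0.1
```

Request:
drive_tool([
  [[0,0,2.5],0],
  [[-0.9,6,3],0],
  [[-1.7,11.9,2.5],0],
  [[-1.7,11.9,1],0],
  [[-1.7,11.9,0.2],0],
  [[-1.7,11.9,0],0],
  [[-1.7,11.9,0],0],
  [[-1.7,11.9,0],0],
])

```text
time: 7.58
tool_pos: [626.5, 73.9, 113.6]
tcp_rot: [180.0, -0.1, 98.2]
ft_force: [-2.8, 4.7, 5.9]
finger_gap: -0.2
```

The ledge is soft at s = −36 and −24 and firm at −48, −12 and 0, so the catch centre is near s = −30 (world y about 43). I'll go there and press.

Request:
drive_tool([
  [[0,0,3],0],
  [[0.5,-3.5,5],0],
  [[2,-14,5],0],
  [[3.5,-24.5,5],0],
  [[4.2,-29.7,4],0],
  [[4.2,-29.7,2],0],
  [[4.2,-29.7,0.5],0],
  [[4.2,-29.7,-0.5],0],
])

```text
time: 8.25
tool_pos: [630.7, 42.9, 112.3]
tcp_rot: [-180.0, 0.0, 98.1]
ft_force: [-0.1, -2.1, 2.6]
finger_gap: -0.1
```

Request:
drive_tool([
  [[0,0,-0.5],0],
  [[0,0,-1],0],
  [[0,0,-1.5],0],
  [[0,0,-2],0],
  [[0,0,-2.5],0],
  [[0,0,-3],0],
  [[0,0,-3],0],
  [[0,0,-3],0],
])

```text
time: 8.92
tool_pos: [630.8, 43.5, 109.5]
tcp_rot: [180.0, -0.0, 98.2]
ft_force: [0.3, -1.7, 1.6]
finger_gap: -0.2
```

Sinking freely (4.7 mm). I'll keep pressing down to about 9.5 mm.

Request:
drive_tool([
  [[0,0,-1],0],
  [[0,0,-2],0],
  [[0,0,-3],0],
  [[0,0,-3.7],0],
  [[0,0,-4.3],0],
  [[0,0,-4.8],0],
  [[0,0,-4.8],0],
  [[0,0,-4.8],0],
])

```text
time: 9.58
tool_pos: [630.8, 43.5, 104.7]
tcp_rot: [180.0, -0.0, 98.2]
ft_force: [0.3, -0.5, 3.6]
finger_gap: 0.3
```

```bash
python3 - <<'E'
from h import *
s=snap('top','top2.png');s2=snap('side','side2.png'); t=r.sense(); print(t['tool_pos'],t['ft_force'],t['time'])
for s_,n,b in((s,'a2',(150,310,190,410)),(s2,'b2',(150,310,230,450))):
    q=s_['pixels'][b[0]:b[1],b[2]:b[3]]
    cv2.imwrite(f'pics/{n}.png',cv2.resize(q[...,::-1],None,fx=3.6,fy=3.6,interpolation=cv2.INTER_CUBIC))
np.savez('pics/top2.npz',**s)
E
```

```text
[630.84666442  43.45909736 104.79033278] [ 0.6141691  -1.07151351  3.14193753] 9.6833
```

View pics/b2.png

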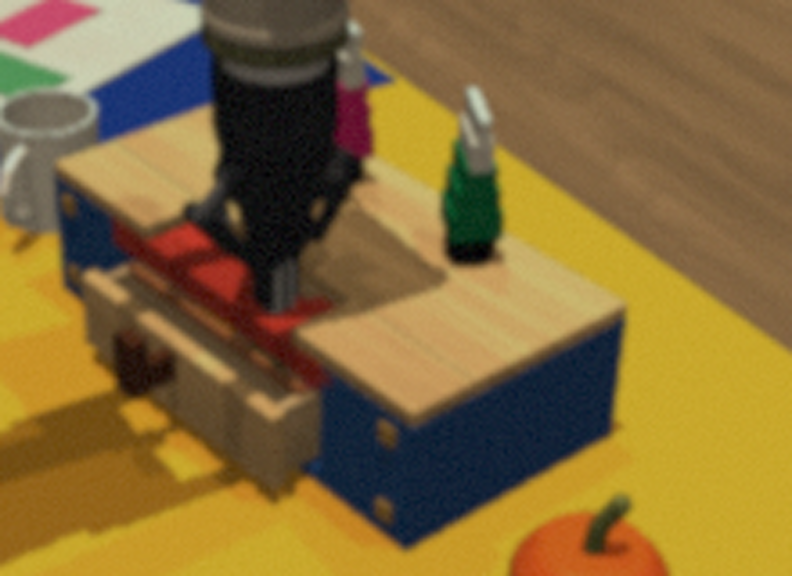

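View pics/a2.png

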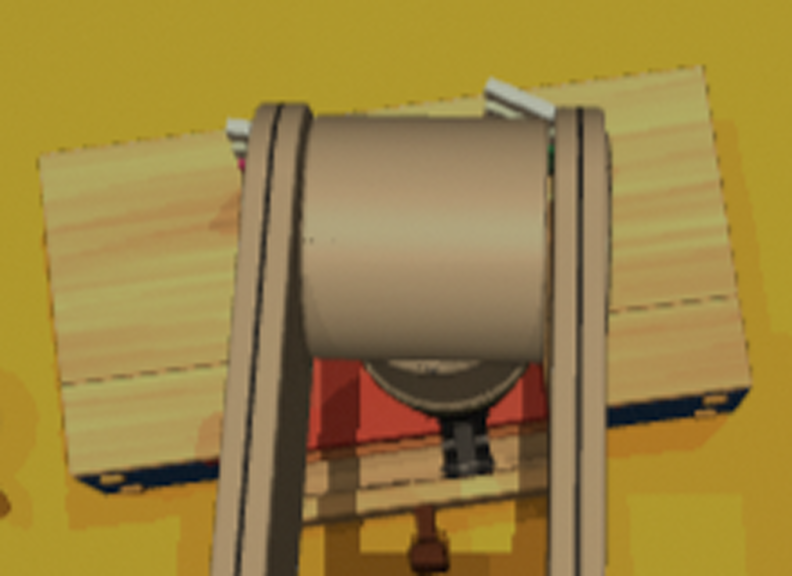

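The views show the drawer popped out by about 35 mm, with the pull's tab at crop (428,558), i.e. pixel (309,305). I'll rise straight up, then turn 90° and open the fingers.

Request:
drive_tool([
  [[0,0,3],0],
  [[0,0,8],0],
  [[0,0,16],0],
  [[0,0,30],7],
  [[-5,0,50],14],
  [[-20,0,70],21],
  [[-40,5,85],28],
  [[-60,10,95],35],
])

```text
time: 10.35
tool_pos: [570.6, 53.3, 202.0]
tcp_rot: [179.9, 0.1, 133.5]
ft_force: [0.5, 0.9, 1.0]
finger_gap: -0.0
```

Request:
drive_tool([
  [[-8,1,0],7],
  [[-16,2,0],14],
  [[-24,3,0],21],
  [[-30,4,0],28],
  [[-34,5,0],35],
  [[-35,6,0],42],
  [[-35,6,0],49],
  [[-35,6,0],55],
], fingers=60)

```text
time: 11.02
tool_pos: [535.2, 59.6, 200.0]
tcp_rot: [180.0, -0.0, -171.5]
ft_force: [0.4, 0.9, -0.4]
finger_gap: 59.7
```

```bash
python3 - <<'E'
from h import *
s=snap('top','top3.png');s2=snap('side','side3.png');s3=snap('wrist','wrist3.png'); t=r.sense(); print(t['tool_pos'],t['tcp_rot'],t['ft_force'],t['time'],t['finger_gap'])
for n,q in(('top',s),('side',s2),('wrist',s3)): np.savez(f'pics/{n}3.npz',**q)
q=s2['pixels'][150:310,230:450]
cv2.imwrite('pics/b3.png',cv2.resize(q[...,::-1],None,fx=3.6,fy=3.6,interpolation=cv2.INTER_CUBIC))
E
```

```text
[535.44675633  59.46769741 199.89860937] [ 1.79994187e+02 -2.44764608e-02 -1.71995971e+02] [ 0.57261109  0.45445229 -0.16526744] 11.1667 59.778792703737025
```

View pics/wrist3.png

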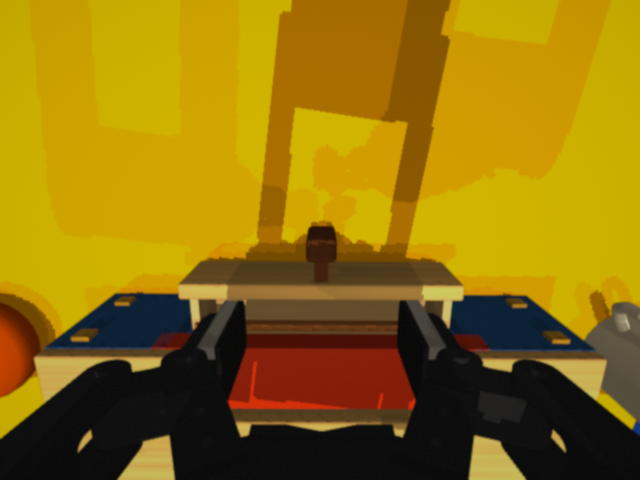

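View pics/b3.png

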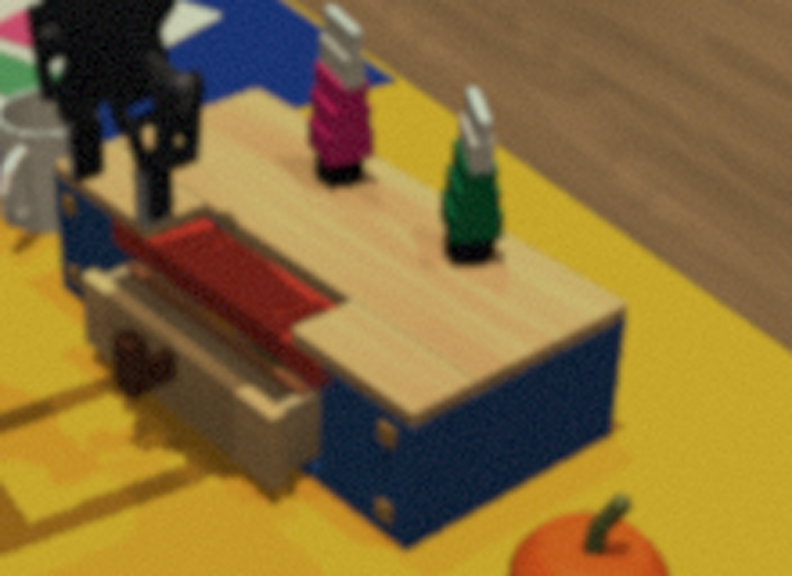

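View pics/top3.png

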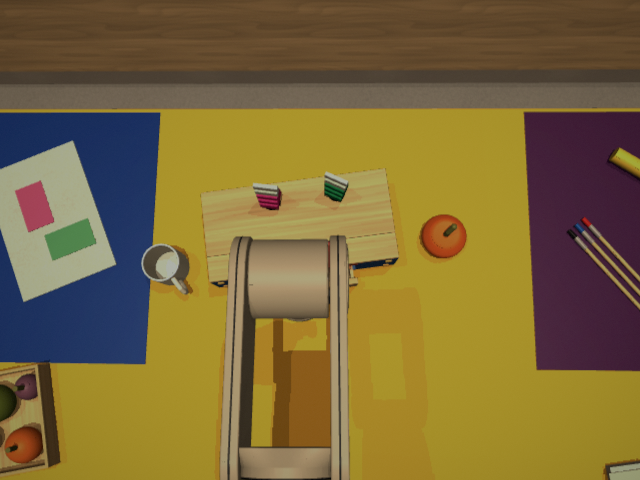

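The wrist view shows the tab between the fingers' line, with its top face at about (307–336, 240–262) and the stem below it. I'll compute its position from the wrist and top views.

```bash
python3 - <<'E'
from h import *
s=dict(np.load('pics/wrist3.npz')); im=s['pixels']
q=im[200:300,270:380]; cv2.imwrite('pics/w3c.png',cv2.resize(q[...,::-1],None,fx=6,fy=6,interpolation=cv2.INTER_NEAREST))
print(ray(s,[[321,251],[307,241],[336,241],[307,262],[336,262]],86).round(1))
s=dict(np.load('pics/top2.npz')); print(ray(s,[308.9,305],86).round(1))
E
```

```text
[[536.5  58.9  86. ]
 [531.2  49.1  86. ]
 [528.6  67.4  86. ]
 [545.2  51.   86. ]
 [542.5  69.5  86. ]]
[[533.7  57.8  86. ]]
```

View pics/w3c.png

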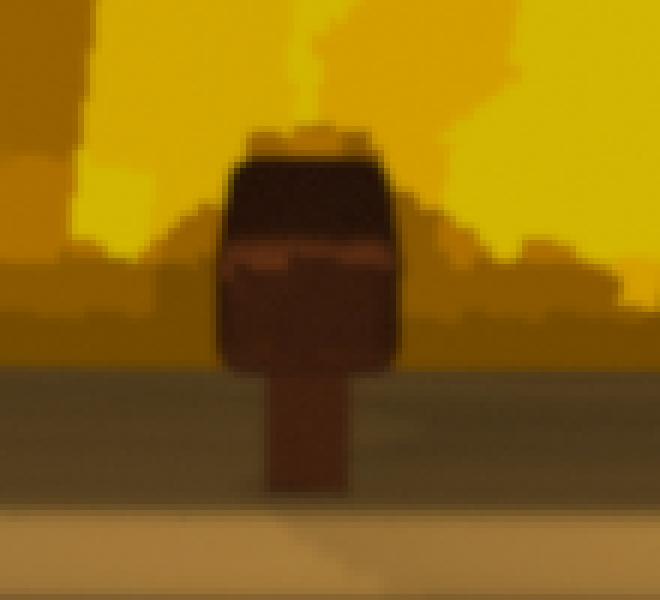

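The tab measures 18.5 × 15 mm, which is consistent with 20 × 16, and its centre is (536.5, 59). That matches the prediction of (536, 59.5). I'll descend and grip.

Request:
drive_tool([
  [[0.5,0,-20],0],
  [[0.5,0,-45],0],
  [[0.5,0,-70],0],
  [[0.5,0,-90],0],
  [[0.5,0,-107],0],
  [[0.5,0,-119],0],
  [[0.5,0,-126],0],
  [[0.5,0,-129],0],
])

```text
time: 11.83
tool_pos: [535.6, 59.4, 69.7]
tcp_rot: [180.0, -0.1, -171.9]
ft_force: [-0.5, -0.6, 0.5]
finger_gap: 59.6
```

Request:
drive_tool([
  [[0,0,0],0],
  [[0,0,0],0],
  [[0,0,0],0],
  [[0,0,0],0],
  [[0,0,0],0],
  [[0,0,0],0],
  [[0,0,0],0],
  [[0,0,0],0],
], fingers=10, squeeze=30)

```text
time: 12.5
tool_pos: [537.3, 59.5, 72.1]
tcp_rot: [-180.0, 0.1, -171.8]
ft_force: [-0.7, -0.2, 6.6]
finger_gap: 19.3
```

Gripped (gap 19.3 against the 20 mm tab). I'll draw it out along chest −x.

Request:
drive_tool([
  [[-3,-0.4,0],0],
  [[-9,-1.3,0],0],
  [[-17,-2.4,0],0],
  [[-26,-3.7,0],0],
  [[-35,-5,0],0],
  [[-43,-6.1,0],0],
  [[-49,-7,0],0],
  [[-52,-7.4,0],0],
])

```text
time: 13.17
tool_pos: [484.6, 52.1, 72.0]
tcp_rot: [-180.0, 0.2, -171.8]
ft_force: [1.1, 1.0, 7.9]
finger_gap: 19.4
```

Request:
drive_tool([
  [[-1,-0.1,0],0],
  [[-1.5,-0.2,0],0],
  [[-2,-0.3,0],0],
  [[-2,-0.3,0],0],
  [[-2,-0.3,0],0],
  [[-2,-0.3,0],0],
  [[-2,-0.3,0],0],
  [[-2,-0.3,0],0],
])

```text
time: 13.83
tool_pos: [483.6, 51.9, 72.0]
tcp_rot: [-180.0, 0.2, -171.8]
ft_force: [2.6, 2.4, 6.6]
finger_gap: 19.4
```

Request:
drive_tool([
  [[0,0,0],0],
  [[0,0,0],0],
  [[0,0,0],0],
  [[0,0,0],0],
  [[0,0,0],0],
  [[0,0,0],0],
  [[0,0,0],0],
  [[0,0,0],0],
], fingers=60)

```text
time: 14.5
tool_pos: [482.2, 51.7, 70.6]
tcp_rot: [-180.0, -0.0, -171.8]
ft_force: [0.3, -0.1, 1.0]
finger_gap: 60.1
```

Request:
drive_tool([
  [[0,0,8],0],
  [[0,0,22],0],
  [[0,0,42],0],
  [[0,0,67],0],
  [[0,0,92],0],
  [[0,0,115],0],
  [[0,0,130],0],
  [[0,0,135],0],
])

```text
time: 15.17
tool_pos: [483.9, 51.7, 209.7]
tcp_rot: [-180.0, 0.3, -171.8]
ft_force: [0.1, 0.4, 0.9]
finger_gap: 60.0
```

```bash
python3 - <<'E'
from h import *
t=r.sense(); print(t['tool_pos'],t['ft_force'],t['time'],t['finger_gap'])
s3=snap('wrist','wrist4.png'); s2=snap('side','side4.png'); np.savez('pics/wrist4.npz',**s3)
E
```

```text
[483.89461196  51.71655542 209.73081224] [0.11221483 0.35651215 0.88800049] 15.1667 60.005429021425876
```

View pics/wrist4.png

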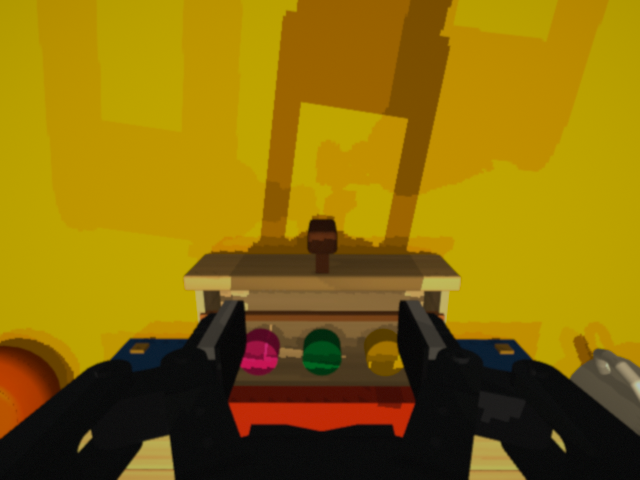

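View pics/side4.png

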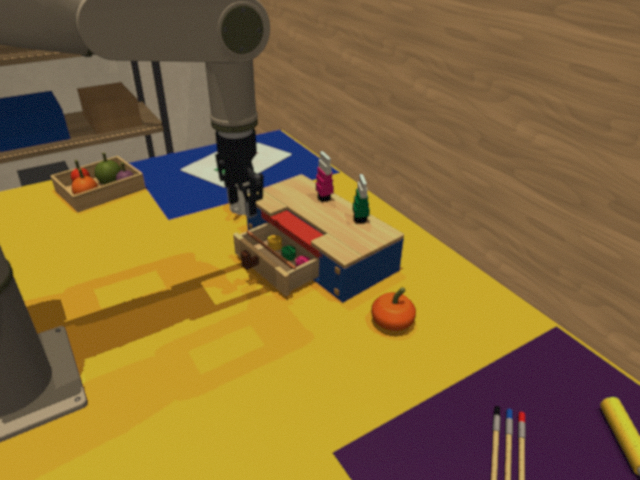

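The wrist view shows the pull free at (322,236) and the drawer well open with its paint dabs visible. In the side view the mug, pumpkin and tubes stand unmoved. I'll let the arm settle and measure the pull once more before handing in.

Request:
drive_tool([
  [[0,0,10],0],
  [[0,0,20],0],
  [[0,0,25],0],
  [[0,0,25],0],
  [[0,0,25],0],
  [[0,0,25],0],
  [[0,0,25],0],
  [[0,0,25],0],
])

```text
time: 15.93
tool_pos: [481.9, 51.7, 230.1]
tcp_rot: [180.0, -0.1, -171.8]
ft_force: [0.4, -0.2, 0.7]
finger_gap: 59.7
```

```bash
python3 - <<'E'
from h import *
t=r.sense(); print(t['tool_pos'],t['ft_force'],t['time'])
s=snap('wrist','wrist5.png'); np.savez('pics/wrist5.npz',**s)
g=s['pixels'].astype(int).sum(2); q=s['pixels'][190:300,270:380]
cv2.imwrite('pics/w5c.png',cv2.resize(q[...,::-1],None,fx=5,fy=5,interpolation=cv2.INTER_NEAREST))
E
```

```text
[481.93342062  51.68828015 230.10800987] [ 0.37609664 -0.17199235  0.67519121] 15.9333
```

View pics/w5c.png

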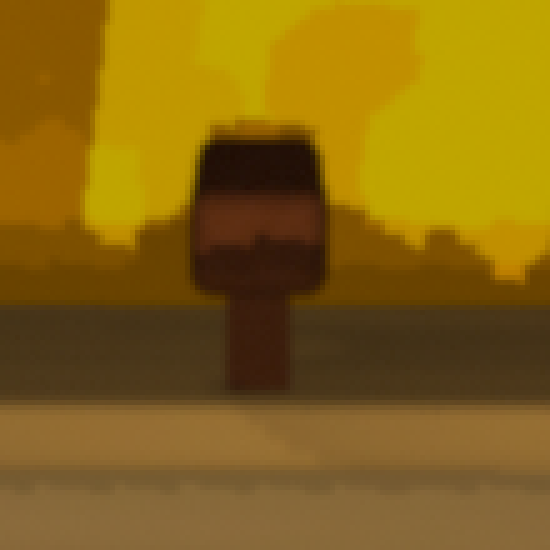

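The tab's top face is at crop (192–326, 192–292), which puts its centre at pixel (321.8, 238.4).

```bash
python3 - <<'E'
from h import *
s=dict(np.load('pics/wrist5.npz')); p=ray(s,[321.8,238.4],86)[0]; print(p)
ux=np.array([.99,.1414]); print('drawer out ~', (np.array([600.3,68.6])-30*ux-p[:2])@ux, 'since popped', (np.array([536.5,59])-p[:2])@ux)
a=cv2.imread('pics/side0.png').astype(int);b=cv2.imread('pics/side4.png').astype(int)
d=np.abs(a-b).sum(2)
for n,(x0,x1,y0,y1) in dict(pink=(312,336,152,202),green=(350,372,174,224),pumpkin=(368,420,285,335)).items(): print(n,d[y0:y1,x0:x1].mean())
a=cv2.imread('pics/top0.png').astype(int);b=cv2.imread('pics/top3.png').astype(int);d=np.abs(a-b).sum(2); print('mug',d[240:298,140:190].mean(),'bg',d[130:160,180:500].mean())
E
```

```text
[482.65634767  51.60017719  86.        ]
drawer out ~ 88.8681719516052 since popped 54.351550751605295
pink 20.1125
green 20.37727272727273
pumpkin 22.581923076923076
mug 8.387931034482758 bg 9.483333333333333
```

```bash
python3 - <<'E'
from h import *
print(r.hand_in())
E
```

```text
the job is handed in; nothing more can be done
None
```

The drawer is open and released, and I handed the job in at about 16 s of the 58 s allowed; the hand-in gave no verdict.

- **Finding the catch:** I hopped closed fingertips along the ledge in 12 mm steps instead of sliding them. The ledge was firm (about 5–6 N) at −48, −12 and 0 mm from its middle and soft at −36 and −24 mm. That puts the catch centre near −30 mm.
- **Pressing it:** I pushed the catch about 9 mm down with roughly 3–4 N, and the drawer popped out to about 35 mm. The highest ledge force I read was about 8 N in all directions, against the 25 N limit. Forces were only read at the end of each move.
- **Opening:** I took the pull from above, drew the drawer out along the chest's −x by about 54 mm, let go and rose clear.

**Last checks**
- **Drawer:** it measured about 89 mm out of 90 from the wrist camera, agreeing with the arm's own travel. I did not check its speed; nothing was touching it for about the last second before hand-in.
- **Contact:** the wrist force was under 1 N with the tool about 140 mm above the pull.
- **Mug:** the top-view picture change at the mug was no more than the noise. That picture was taken before the drawer was drawn open; the later side and wrist views show the mug still standing.
- **Pumpkin and tubes:** they look unmoved in the side view by eye. I took no noise reference for that view, so the difference figures there (20–23) prove little on their own.
- **Ledge position:** the two views of its middle differed by about 3 mm in y, which is within the margins I used.

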